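# Pin the lifting handle to a bottle carrier and hold the carrier up level

## Robot

A 6-joint arm with a two-finger parallel gripper is mounted at the origin on a cart in front of the work surface, level with it; the furniture and walls round the work are solid. World frame = base frame: x ahead of the robot, y to its left, z up, the work surface at z = 0. Lengths are in m, angles in rad, forces in N, time in s.
With the tool pointing down it reaches from about 0.35 to 0.8 m from the base axis. Payload 7.3 kg.
Tool frame: the origin (TCP) lies midway between the tips of the shut fingers; the grasp point (between the pads) lies 19 mm behind it; y points along the fingers, x is the direction in which the jaws open and shut, and the axes are right-handed (so a half turn about y gives the same grasp; the last joint's range is limited). The gripper opens to 85 mm and grips with 20 to 120 N. Pads are 22 mm wide; open, the fingers measure 114 mm over their backs; the gripper's body (76 mm by 85 mm) begins 54 mm behind the grasp point. The pads swing forward as they close: fully open they stand 13 mm farther back than shut.
Start: joints at [1.16, 0.342, 1.524, -0, 1.275, -0.146], TCP at [0.137, 0.507, 0.231] pointing down, gripper open.
Joint ranges: [-2.53, 2.53], [-0.77, 2.02], [0.04, 2.7], [-1, 4.14], [0.28, 2.66], [-3.11, 3.11]. Speed limits (rad/s): [2.57, 2.57, 3.14, 3.14, 3.14, 3.14].

## Interface

Orientations are given as a rotation vector (axis times angle).
In Python, from workcell import r, camera, order gives the robot as it stands.
- The arm moves only by the tool send_rows, never from a script. Its argument "deltas" is a list of rows, each an object of numbers: "x", "y", "z": the shift along the tool's x, y, z in cm; "turn": the turn about the tool's y in degrees. In form: [{"x": .., "y": .., "z": .., "turn": ..}, ...]. A call has exactly 8 rows; each row is the pose to reach, as a shift and turn from the pose measured when the call began, along the tool's axes at that moment; what a row does not reach only later rows make up. A row lasts 1/10 s, in which the tool goes at most 50 mm and 8.59 degrees, less where a joint would pass 70% of its speed; a pose out of reach is approached as far as the arm can. A call with a gripper value outside its range is refused whole. "hand" is the finger opening in cm, from 0 to 8.54, set as the call begins (left out, the last holds). The fingers move at their own pace and stop on an object; "grip_force" is the grip in N (left out, the last holds). Time passes only in rows, so rows that repeat a pose let the fingers close, or fill a call up. It gives the time, the measured TCP pose, the force and the opening at its end, in the units of the state.
- r.sense(): the state, without advancing time (a new reading comes with each control period).
- camera(name): name is "scene" or "top"; returns a dict with "pixels" (384x512x3 uint8, red, green, blue), "depth" (384x512 float32, m along the optical axis (not along the pixel's ray), 0 where there is no reading), "camera_matrix" (3x3 intrinsics, pixels), "xyz" and "attitude" of the camera in the world. Camera axes: x right, y down, z forward; pixel columns grow to the right and rows downward; lengths in m; the calibration is good to about 2 mm. A picture is of the moment at which its call begins.
- order.close_job(): hands the job in, once; it reports no verdict.
The state is a dict: "clock": time; "qpos": joint angles; "qvel": joint speeds; "joint_efforts": joint torques, N m; "tcp_pos": TCP position; "ee_rot": TCP orientation; "contact_force": force on the tool from outside, world axes, zero at the start; "wrist_torque": the same for the moment, N m; "width": finger opening in m.
Only numpy, scipy, OpenCV 4.12 (cv2) and the standard library are available. Lean on these libraries where they do the work, as an engineer would, in place of code of your own. Each camera call takes 0.05 s, during which the arm holds its last target. There are 200 camera calls.

## Task

Take the locking pin from its stand and push it all the way through the holes of the lifting handle and the carrier's post, from the robot's side, until its collar is against the handle. Then, by the handle's crossbar, lift the carrier with its two bottles about 10 cm off the bench and finish while still holding it there, level and still, so that the bench beneath can be wiped. Keep the bottles upright in their cups, do not tip the carrier, and leave the tube rack, the timer and the petri dish where they are.

Things in the scene. Friction and masses are not known exactly. Their poses are not given: they have to be found in the camera images.
- carrier_base (a point): Centre of the underside of the loose bottle carrier, a metal plate 74 x 180 x 8 mm (x, y, z); x points away from the robot within 0.35 rad. Cups (55 mm wide, top 38 mm up) at y = +58 and -58 mm. Mid post 34 mm square to z = 36 mm, then a 24 mm square spigot to z = 80 mm inside the handle's sleeve. All together 0.6 to 0.8 kg.
- carrier_hole (a point): Centre of the round 14 mm hole through the spigot, 58 mm above the carrier's underside; axes as carrier_base, the hole runs along x. The holes in the handle's sleeve are in line with it, their outer mouths at x = -17 and +17 mm. With the pin fully home, nose toward +x, pin_grip is at x = -61 mm.
- handle_grip (a point): Centre of the handle's crossbar, 14 mm thick (x), 76 mm long (y), 26 mm high, 111 mm above the carrier's underside; axes as carrier_base. Below it a 16 mm neck 10 mm long, then a sleeve 34 mm square, 52 mm high, over the spigot with 1 mm play each side. Unpinned, it pulls straight off; pinned, it rises about 4 mm before the carrier follows.
- pin_grip (a point): Centre of the black flat-sided grip of the loose locking pin (50 g): 76 mm long (x), 12 mm wide (y), 14 mm high; grasp here. x points to the nose. Ahead a collar, 20 mm diameter, x = 38 to 44 mm, then a 10 mm shank to x = 96 mm, the last 11 mm tapered to 4 mm. It lies level, 50 mm above the bench, and lifts straight up. Inserted, it stays by itself.
- pin_stand: Fixed grey stand; origin on the bench below the centre of the pin's grip, x along the pin, within 0.4 rad of straight ahead. Base 44 mm wide, 8 mm high, x = -49 to 101 mm; block 34 mm wide, 56 mm high at x = 53 to 87 mm with an open-topped groove for the shank; rest 20 mm wide, 43 mm high under the grip's tail at x = -38 to -30 mm.
- bottle_1_mid (a point): Centre of a brown bottle (44 mm diameter, 85 mm high, about 0.11 kg) standing loose in the carrier's +y cup; its top is 96 mm above the carrier's underside.
- bottle_2_mid (a point): Centre of the same kind of bottle in the carrier's -y cup.
- tube_rack_mid (a point): Bystander: centre of an orange tube rack, 62 x 105 x 42 mm, loose.
- bench_timer_mid (a point): Bystander: centre of a small white timer, 72 x 62 x 18 mm, loose.
- petri_mid (a point): Bystander: centre of a closed clear petri dish, 92 mm diameter, 15 mm high, loose.
Mind the look-alikes: they are no part of the job. Leave any purple look-alike of the part that bears pin_grip alone. What is shaped like the part that bears bottle_2_mid but pink is not meant.

How it is judged:
On the way, in this order (a step that is already met when the one before it is completed fails the run):
1. the pin is fully in, through handle and post, while the carrier stands on the bench (x of pin_grip in the frame of carrier_hole between -0.069 and -0.05 m and y of pin_grip in the frame of carrier_hole between -0.013 and 0.013 m and z of pin_grip in the frame of carrier_hole between -0.02 and 0.02 m and angle between the x axis of pin_grip and the x axis of carrier_hole, either way round below 0.2 rad and height (world z) of carrier_base below 0.01 m), for 0.2 s.
2. the pinned carrier is lifted clear by the handle, level (x of pin_grip in the frame of carrier_hole between -0.069 and -0.05 m and y of pin_grip in the frame of carrier_hole between -0.013 and 0.013 m and z of pin_grip in the frame of carrier_hole between -0.02 and 0.02 m and angle between the x axis of pin_grip and the x axis of carrier_hole, either way round below 0.2 rad and height (world z) of carrier_base above 0.08 m and angle between carrier_base's own z axis and vertical below 0.12 rad and contact force between handle and the fingers above 2 N and contact force between carrier and the arm below 0.5 N and contact force between carrier and the fingers below 0.5 N), for 0.2 s.
At the end, for the whole second after the job is handed in: Fingers hold the handle, not the carrier; its underside over 80 mm above the bench, tilt under 0.12 rad, still (20 mm/s, 0.15 rad/s); pin through handle and post, collar within 8 mm of the handle; both bottles in their cups, within 0.2 rad of upright (all of step 2 and linear speed of carrier below 0.02 m/s and angular speed of carrier below 0.15 rad/s and angle between each of bottle_1_mid, bottle_2_mid's own z axis and vertical below 0.2 rad and z of bottle_1_mid in the frame of carrier_base between 0.043 and 0.064 m and x of bottle_1_mid in the frame of carrier_base between -0.015 and 0.015 m and y of bottle_1_mid in the frame of carrier_base between 0.043 and 0.073 m and z of bottle_2_mid in the frame of carrier_base between 0.043 and 0.064 m and x of bottle_2_mid in the frame of carrier_base between -0.015 and 0.015 m and y of bottle_2_mid in the frame of carrier_base between -0.073 and -0.043 m); the arm keeps its last pose, push and grip.
It fails at once if the tube rack is moved by more than 30 mm (distance of tube_rack_mid from where it was at the start of the episode above 0.03 m).
It fails at once if the timer is moved by more than 30 mm (distance of bench_timer_mid from where it was at the start of the episode above 0.03 m).
It fails at once if the petri dish is moved by more than 30 mm (distance of petri_mid from where it was at the start of the episode above 0.03 m).
It fails at once if the carrier is tipped by more than 0.35 rad (angle between carrier_base's own z axis and vertical above 0.35 rad).
It fails at once if a bottle is tipped by more than 0.6 rad (angle between any of bottle_1_mid, bottle_2_mid's own z axis and vertical above 0.6 rad).
It also fails if it takes over 64 s, if anything falls off the work surface, if the arm or the gripper's body presses on something with over 40 N, if the wrist force passes 120 N, or if a joint passes its speed limit or range.

## Working session

There is one attempt and no reset: what is moved stays moved. The work goes in short steps, Python scripts to look and compute and a tool call to move; the robot and the scene stay as the last step left them, time stands still between calls to the robot, and variables do not carry over. Pictures are saved under pics/ and viewed, about 8 in all and at most 12, crops included, and the job is handed in when it is done.

Besides the shell and the picture viewer there is one more tool, called after "Request:" as name(argument=value, ...), one argument or row to a line, values as JSON. send_rows: Moves the arm, as the interface text tells. Its arguments: {"type":"object","properties":{"deltas":{"type":"array","items":{"type":"object","properties":{"x":{"type":"number"},"y":{"type":"number"},"z":{"type":"number"},"turn":{"type":"number"}}}},"hand":{"type":"number"},"grip_force":{"type":"number"}},"required":["deltas"]}

```bash
mkdir -p pics; ls; python3 - <<'E'
from workcell import r,camera,order
import cv2,numpy as np
print(r.sense())
for n in("scene","top"):
    c=camera(n); np.savez(f"{n}0.npz",**c); print(n,c["camera_matrix"],c["xyz"],c["attitude"])
    cv2.imwrite(f"pics/{n}0.png",cv2.resize(c["pixels"][...,::-1],(800,600)))
E
```

```text
pics
{'clock': 0.0, 'qpos': array([ 1.15999590e+00,  3.42748966e-01,  1.52504606e+00, -2.35423656e-05,
        1.27541129e+00, -1.46031233e-01]), 'qvel': array([ 0.00018544, -0.00049532, -0.00213405,  0.00070675,  0.00070141,
        0.00162881]), 'joint_efforts': array([ 1.10035387e-03, -4.33664131e+01, -2.46025085e+01,  1.10170271e-05,
        7.69568374e-03, -1.55260244e-05]), 'tcp_pos': array([0.13721762, 0.50631688, 0.23060222]), 'ee_rot': array([-1.32371218, -1.01093037,  1.01326202]), 'contact_force': array([-0.10252086,  0.20213658, -0.21614616]), 'wrist_torque': array([-0.00890558,  0.00534707,  0.00396666]), 'width': 0.08570394964073391}
scene [[437.54584321   0.         259.28245697]
 [  0.         437.54584321 189.77359873]
 [  0.           0.           1.        ]] [ 0.00232812 -0.51189582  0.9924037 ] [-2.2487224   1.03855582 -0.38547532]
top [[408.84962069   0.         252.61116059]
 [  0.         408.84962069 191.79484545]
 [  0.           0.           1.        ]] [0.29401987 0.0201975  1.47931796] [-2.08814123  2.13387299 -0.23791981]
```

View pics/scene0.png

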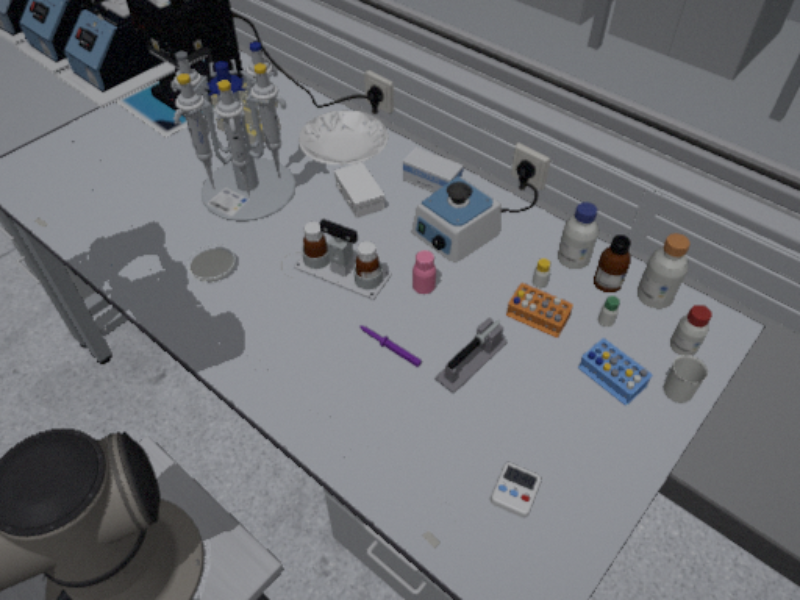

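View pics/top0.png

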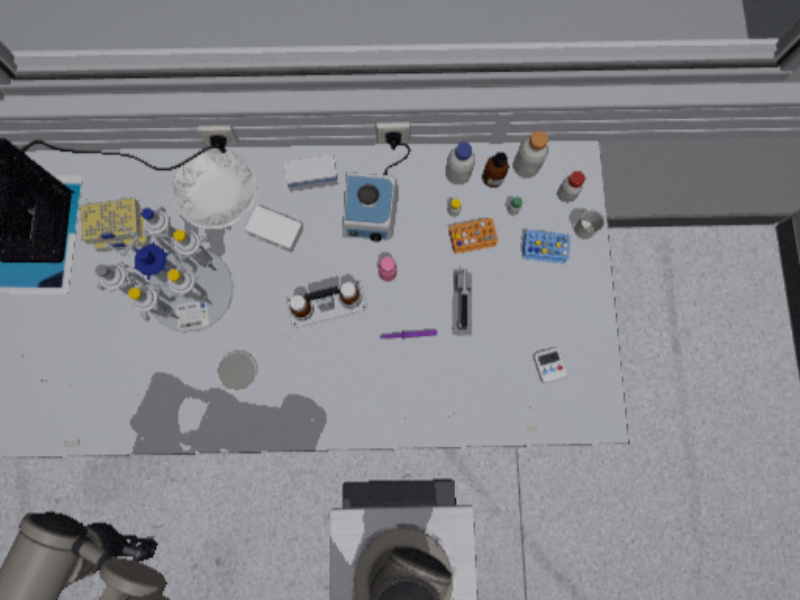

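The scene shows the handle's crossbar at (338,231) between the brown bottles (314,245) and (367,265), the black pin grip at (465,353) on its stand, and look-alikes in purple (390,345) and pink (424,272). The top view shows the crossbar at (322,293) and the pin grip at (463,312).

```bash
cat > h.py <<'E'
import numpy as np,cv2
from scipy.spatial.transform import Rotation as R
def cloud(c):
    K=c["camera_matrix"];d=c["depth"];v,u=np.mgrid[:384,:512]
    p=np.stack([(u-K[0,2])/K[0,0]*d,(v-K[1,2])/K[1,1]*d,d],-1)
    return p@R.from_rotvec(c["attitude"]).as_matrix().T+c["xyz"]
def plane(c,uv,z):
    K=c["camera_matrix"];uv=np.atleast_2d(uv)
    d=np.c_[(uv[:,0]-K[0,2])/K[0,0],(uv[:,1]-K[1,2])/K[1,1],np.ones(len(uv))]@R.from_rotvec(c["attitude"]).as_matrix().T
    return c["xyz"]+d*((z-c["xyz"][2])/d[:,2])[:,None]
def rect(p):
    (cx,cy),(w,h),a=cv2.minAreaRect(p[:,:2].astype(np.float32)*1000)
    return np.round([cx,cy,w,h,a],1)
E
python3 - <<'E'
from h import *
for n,boxes in(("top",{"bar":(295,280,345,305,.124),"grip":(450,285,475,335,.057)}),("scene",{"bar":(318,215,360,245,.124),"grip":(440,330,490,375,.057)})):
    c=dict(np.load(n+"0.npz"));P=cloud(c);px=c["pixels"].astype(int)
    for k,b in boxes.items():
        x0,y0,x1,y1=(int(t/1.5625) for t in b[:4])
        m=np.zeros((384,512),bool);m[y0:y1,x0:x1]=1
        m&=(px.max(-1)<60)
        pts=P[m]; z=np.median(pts[:,2]); uv=np.argwhere(m)[:,::-1]
        t=np.abs(pts[:,2]-b[4])<.008
        print(n,k,m.sum(),"zmed",z.round(4),"top",t.sum(),"cloud",rect(pts[t]) if t.sum()>5 else 0,pts[t].mean(0).round(4),"plane",rect(plane(c,uv,b[4])), plane(c,uv,b[4]).mean(0).round(4))
        d=plane(c,uv,b[4])[:,:2]; w,V=np.linalg.eigh(np.cov(d.T)); print("  axis deg",np.degrees(np.arctan2(V[1,1],V[0,1])))
# overall height map rectangles from top cloud
c=dict(np.load("top0.npz"));P=cloud(c);px=c["pixels"].astype(int)
for x,y in[(300,306),(348,292),(322,293),(388,267),(410,334),(462,275),(463,312),(473,235),(550,365),(237,370),(322,312),(480,450)]:
    q=P[int(y/1.5625),int(x/1.5625)];print((x,y),q.round(4))
E
```

```text
top bar 109 zmed 0.1207 top 81 cloud [611.6 165.6  13.1  73.1  13.9] [0.6109 0.1652 0.1226] plane [606.3 160.4  32.6  80.8   4.1] [0.6084 0.1629 0.124 ]
  axis deg 100.79151002134097
top grip 88 zmed 0.0552 top 72 cloud [ 592.1 -150.3   97.2   17.7    4.5] [ 0.5801 -0.1511  0.0559] plane [ 590.2 -150.1   99.2   19.     4.8] [ 0.582  -0.1501  0.057 ]
  axis deg -177.89361272262244
scene bar 189 zmed 0.1173 top 101 cloud [613.  163.4  12.8  72.4  12.8] [0.6118 0.1622 0.1224] plane [604.4 157.2  56.6  65.2  40.5] [0.6036 0.1573 0.124 ]
  axis deg 102.11579612809342
scene grip 153 zmed 0.0556 top 114 cloud [ 581.4 -153.3   11.2   75.2   86.6] [ 0.581  -0.1543  0.056 ] plane [ 582.4 -160.9   24.5   91.8   87.3] [ 0.5811 -0.1572  0.057 ]
  axis deg 175.02543434937624
(300, 306) [0.5913 0.2151 0.0919]
(348, 292) [0.6222 0.1113 0.0878]
(322, 293) [0.6109 0.1631 0.1257]
(388, 267) [0.6783 0.0193 0.0874]
(410, 334) [ 0.5357 -0.0283  0.0149]
(462, 275) [ 0.6613 -0.1493  0.0554]
(463, 312) [ 0.5763 -0.1488  0.0583]
(473, 235) [ 0.7669 -0.1828  0.0302]
(550, 365) [ 0.4562 -0.3499  0.014 ]
(237, 370) [0.4625 0.3741 0.0019]
(322, 312) [0.5931 0.1754 0.0087]
(480, 450) [ 0.2544 -0.2767 -0.7138]
```

```bash
python3 - <<'E'
import numpy as np,cv2
t=np.load("top0.npz")["pixels"][...,::-1];s=np.load("scene0.npz")["pixels"][...,::-1]
a=cv2.resize(t[170:220,175:245],(560,400),interpolation=2) ;b=cv2.resize(t[165:220,270:310],(240,330),interpolation=2)
im=np.zeros((600,800,3),np.uint8);im[:400,:560]=a;im[:330,560:]=b
cv2.imwrite("pics/crop1.png",im)
E
```

```text
(no output)
```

View pics/crop1.png

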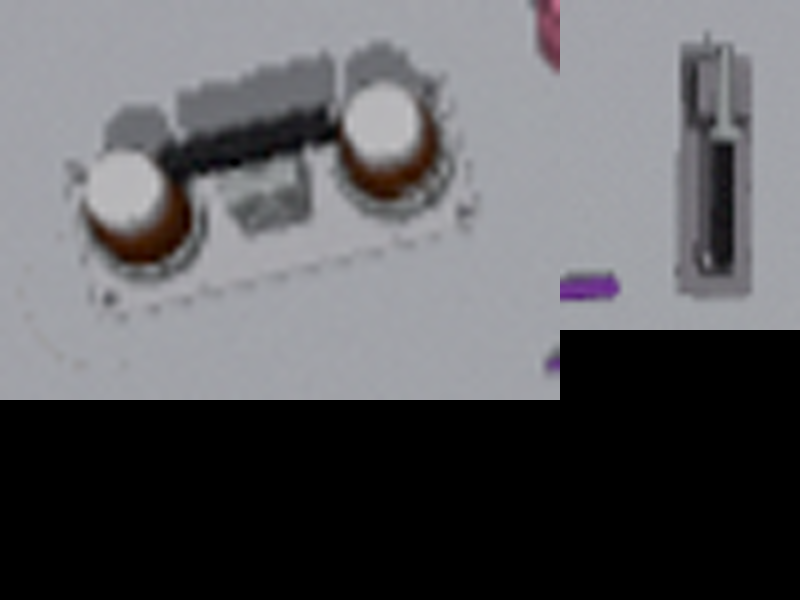

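Crop: crossbar from (165,158) to (338,122), carrier's front edge (115,318)–(470,232); pin grip (720,205) and shank (725,90) in the right panel.

```bash
cat >> h.py <<'E'
def goal(xyz,yaw,s=None):
    """deltas (cm,deg) to TCP xyz with tool x at world yaw (deg, mod 180), tool down"""
    from workcell import r
    s=s or r.sense(); M=R.from_rotvec(s["ee_rot"]).as_matrix()
    d=M.T@(np.array(xyz)-s["tcp_pos"])*100
    cur=np.degrees(np.arctan2(M[1,0],M[0,0])); t=(cur-yaw+90)%180-90
    print("t",round(s["clock"],2),"tcp",s["tcp_pos"].round(4),"yaw",cur.round(2),"down",M[2].round(3),"delta",d.round(2),"turn",round(t,2),"q",s["qpos"].round(2),"F",s["contact_force"].round(1),"w",round(s["width"],4))
E
python3 - <<'E'
from h import *
c=dict(np.load("top0.npz"))
e=plane(c,[(175+115/8,170+318/8),(175+470/8,170+232/8)],.008);d=e[0]-e[1]
print("front edge",e.round(4),np.linalg.norm(d),"yaw",np.degrees(np.arctan2(d[1],d[0]))-90)
# shank axis and grip top: image crops
f=lambda x,y:(270+(x-560)/6,165+y/6)
print("grip ends/shank",plane(c,[f(721,140),f(720,268)],.057).round(4),plane(c,[f(727,60),f(727,120)],.055).round(4))
b=plane(c,[f(683,292),f(750,295),f(750,45),f(683,43)],.008);print("base",b.round(4))
goal([.578,-.152,.12],88)
E
```

```text
front edge [[0.5545 0.2359 0.008 ]
 [0.5911 0.0737 0.008 ]] 0.16626553611774925 yaw 12.701460524809463
grip ends/shank [[ 0.6153 -0.1537  0.057 ]
 [ 0.5381 -0.1496  0.057 ]] [[ 0.6649 -0.1598  0.055 ]
 [ 0.6279 -0.1581  0.055 ]]
base [[ 0.5322 -0.1323  0.008 ]
 [ 0.5295 -0.1729  0.008 ]
 [ 0.6864 -0.1804  0.008 ]
 [ 0.6886 -0.1389  0.008 ]]
t 0.1 tcp [0.1372 0.5064 0.2307] yaw 74.83 down [-0.001 -1.     0.   ] delta [-51.99  11.13 -59.77] turn -13.17 q [ 1.16  0.34  1.52  0.    1.28 -0.15] F [0.3 0.  0.7] w 0.0854
```

Request:
send_rows(
  deltas=[
    {"x": -4,"y": 0,"z": -4,"turn": -3},
    {"x": -8,"y": 0,"z": -8,"turn": -6},
    {"x": -11,"y": 0,"z": -12,"turn": -9},
    {"x": -14,"y": 0,"z": -16,"turn": -12},
    {"x": -18,"y": 0,"z": -20,"turn": -12.4},
    {"x": -21,"y": 0,"z": -24,"turn": -12.4},
    {"x": -25,"y": 0,"z": -28,"turn": -12.4},
    {"x": -28,"y": 0,"z": -32,"turn": -12.4},
  ],
  hand=8.5,
)

```text
clock: 0.9
tcp_pos: [0.3579, 0.1715, 0.231]
ee_rot: [-1.232, -1.172, 1.175]
contact_force: [0.5, 1.0, 0.5]
width: 0.085
```

```bash
python3 -c "
from h import *
goal([.578,-.1535,.12],87.2)"
```

```text
t 0.9 tcp [0.3579 0.1715 0.231 ] yaw 87.23 down [-0.001 -1.     0.001] delta [-31.39  11.12 -23.56] turn 0.03 q [ 0.25  0.11  1.84 -0.    1.2  -1.27] F [0.5 1.  0.5] w 0.085
```

Request:
send_rows(
  deltas=[
    {"x": -4,"y": 0,"z": -3},
    {"x": -8,"y": 0,"z": -6},
    {"x": -12,"y": 0,"z": -9},
    {"x": -16,"y": 0,"z": -12},
    {"x": -20,"y": 2,"z": -15},
    {"x": -24,"y": 5,"z": -18},
    {"x": -28,"y": 8,"z": -21},
    {"x": -31.4,"y": 10,"z": -23.5},
  ],
)

```text
invalid input
```

```bash
python3 - <<'E'
from h import *
from workcell import camera
goal([.578,-.1535,.12],87.2)
c=camera("scene");np.savez("scene1.npz",**c)
c2=camera("top");np.savez("top1.npz",**c2)
im=np.zeros((600,800,3),np.uint8)
im[:,:400]=cv2.resize(c["pixels"][150:300,250:350,::-1],(400,600));im[:,400:]=cv2.resize(c2["pixels"][120:270,240:340,::-1],(400,600))
cv2.imwrite("pics/p1.png",im)
goal([.578,-.1535,.034],87.2)
E
```

```text
t 0.9 tcp [0.3579 0.1715 0.231 ] yaw 87.23 down [-0.001 -1.     0.001] delta [-31.39  11.12 -23.56] turn 0.03 q [ 0.25  0.11  1.84 -0.    1.2  -1.27] F [0.5 1.  0.5] w 0.085
t 1.0 tcp [0.3606 0.1689 0.2309] yaw 86.77 down [-0.003 -1.    -0.001] delta [-30.91  19.79 -23.51] turn -0.43 q [ 0.25  0.11  1.84 -0.    1.2  -1.27] F [-0.7  1.1 -1.5] w 0.0851
```

View pics/p1.png

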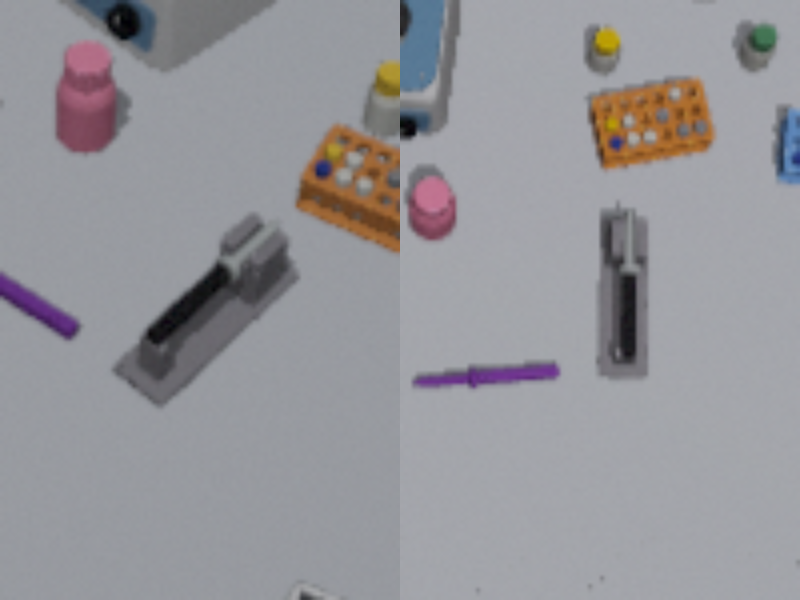

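The move was refused because a row lacked "turn". The arm had not moved, and the pin lies untouched on its stand: grip (190,305) on the left, (628,320) on the right.

Request:
send_rows(
  deltas=[
    {"x": -4,"y": 0,"z": -3,"turn": 0},
    {"x": -8,"y": 0,"z": -6,"turn": 0},
    {"x": -12,"y": 0,"z": -9,"turn": 0},
    {"x": -16,"y": 0,"z": -12,"turn": 0},
    {"x": -20,"y": 2,"z": -15,"turn": 0},
    {"x": -24,"y": 5,"z": -18,"turn": 0},
    {"x": -28,"y": 8,"z": -21,"turn": 0},
    {"x": -31.2,"y": 10,"z": -23.5,"turn": 0},
  ],
)

```text
clock: 1.8
tcp_pos: [0.5678, -0.1419, 0.1399]
ee_rot: [-1.236, -1.166, 1.169]
contact_force: [-0.0, -0.1, -0.2]
width: 0.0848
```

```bash
python3 - <<'E'
from h import *
from workcell import camera
goal([.578,-.1535,.032],87.2)
im=np.zeros((600,800,3),np.uint8)
for i,n in enumerate(("scene","top")):
    c=camera(n);np.savez(n+"2.npz",**c)
    y,x=((180,250),(150,250))[i]
    im[:,400*i:400*i+400]=cv2.resize(c["pixels"][y:y+120,x:x+80,::-1],(400,600))
cv2.imwrite("pics/p2.png",im)
goal([.578,-.1535,.032],87.2)
E
```

```text
t 1.8 tcp [ 0.5678 -0.1419  0.1399] yaw 86.78 down [-0.002 -1.     0.001] delta [-1.08 10.79 -1.09] turn -0.42 q [-0.37  0.53  1.48 -0.    1.13 -1.89] F [-0.  -0.1 -0.2] w 0.0848
t 1.9 tcp [ 0.5675 -0.1442  0.1361] yaw 86.57 down [-0.001 -1.     0.006] delta [-0.85 10.41 -1.17] turn -0.63 q [-0.38  0.54  1.48 -0.    1.13 -1.89] F [0.3 0.6 0.3] w 0.0852
```

View pics/p2.png

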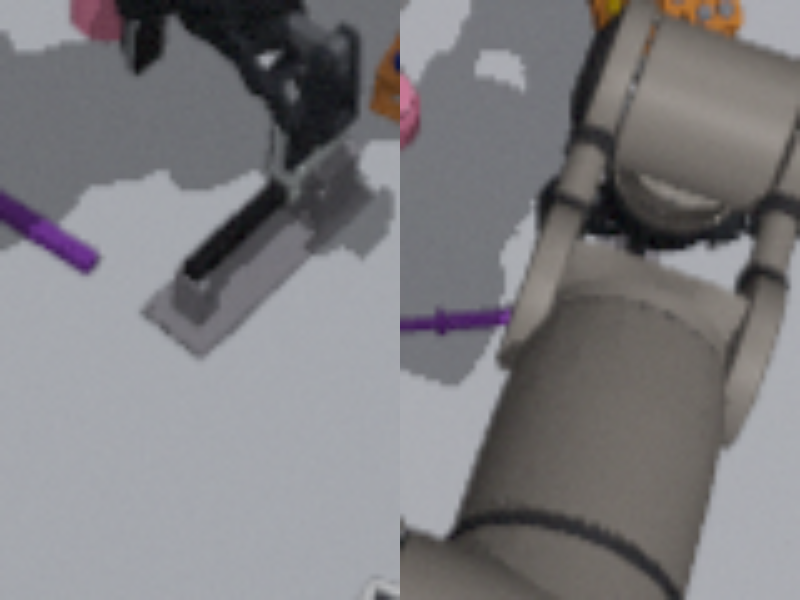

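The open gripper stands above the pin: fingers at (140,40) and (330,110), pin grip (240,230) between them in line.

Request:
send_rows(
  deltas=[
    {"x": -1,"y": 1.5,"z": -1.1,"turn": -0.6},
    {"x": -1,"y": 3,"z": -1.1,"turn": -0.6},
    {"x": -1,"y": 4.5,"z": -1.1,"turn": -0.6},
    {"x": -1,"y": 6,"z": -1.1,"turn": -0.6},
    {"x": -1,"y": 7,"z": -1.1,"turn": -0.6},
    {"x": -1,"y": 8,"z": -1.1,"turn": -0.6},
    {"x": -1,"y": 8,"z": -1.1,"turn": -0.6},
    {"x": -1,"y": 8,"z": -1.1,"turn": -0.6},
  ],
)

```text
clock: 2.7
tcp_pos: [0.5776, -0.1548, 0.0564]
ee_rot: [-1.229, -1.168, 1.176]
contact_force: [0.7, 0.0, 0.6]
width: 0.0849
```

```bash
python3 -c "
from h import *
goal([.578,-.1535,.032],87.2)"
```

```text
t 2.7 tcp [ 0.5776 -0.1548  0.0564] yaw 87.18 down [-0.001 -1.     0.005] delta [ 0.13  2.44 -0.05] turn -0.02 q [-0.39  0.66  1.52 -0.    0.97 -1.91] F [0.7 0.  0.6] w 0.0849
```

Request:
send_rows(
  deltas=[
    {"x": 0.1,"y": 0.8,"z": 0,"turn": 0},
    {"x": 0.1,"y": 1.6,"z": 0,"turn": 0},
    {"x": 0.1,"y": 2.4,"z": 0,"turn": 0},
    {"x": 0.1,"y": 2.4,"z": 0,"turn": 0},
    {"x": 0.1,"y": 2.4,"z": 0,"turn": 0},
    {"x": 0.1,"y": 2.4,"z": 0,"turn": 0},
    {"x": 0.1,"y": 2.4,"z": 0,"turn": 0},
    {"x": 0.1,"y": 2.4,"z": 0,"turn": 0},
  ],
)

```text
clock: 3.5
tcp_pos: [0.5777, -0.1539, 0.0327]
ee_rot: [-1.23, -1.169, 1.176]
contact_force: [-0.2, 0.4, 0.1]
width: 0.0852
```

Request:
send_rows(
  deltas=[
    {"x": 0,"y": 0,"z": 0,"turn": 0},
    {"x": 0,"y": 0,"z": 0,"turn": 0},
    {"x": 0,"y": 0,"z": 0,"turn": 0},
    {"x": 0,"y": 0,"z": 0,"turn": 0},
    {"x": 0,"y": 0,"z": 0,"turn": 0},
    {"x": 0,"y": 0,"z": 0,"turn": 0},
    {"x": 0,"y": 0,"z": 0,"turn": 0},
    {"x": 0,"y": 0,"z": 0,"turn": 0},
  ],
  hand=0.8,
  grip_force=40,
)

```text
clock: 4.3
tcp_pos: [0.5777, -0.1539, 0.0328]
ee_rot: [-1.23, -1.169, 1.176]
contact_force: [-0.3, -0.5, 1.7]
width: 0.011
```

```bash
python3 -c "
from h import *
goal([.578,-.1535,.032],87.2)"
```

```text
t 4.3 tcp [ 0.5777 -0.1539  0.0328] yaw 87.18 down [-0.002 -1.     0.005] delta [ 0.04  0.08 -0.03] turn -0.02 q [-0.39  0.69  1.54 -0.    0.92 -1.91] F [-0.3 -0.5  1.7] w 0.011
```

Request:
send_rows(
  deltas=[
    {"x": 0,"y": -1,"z": 0,"turn": 0},
    {"x": 0,"y": -2,"z": 0,"turn": 0},
    {"x": 0,"y": -3,"z": 0,"turn": 0},
    {"x": 0,"y": -4.5,"z": 0,"turn": 0},
    {"x": 0,"y": -6,"z": 0,"turn": 0},
    {"x": 0,"y": -7,"z": 0,"turn": 0},
    {"x": 0,"y": -8,"z": 0,"turn": 0},
    {"x": 0,"y": -8,"z": 0,"turn": 0},
  ],
)

```text
clock: 5.1
tcp_pos: [0.5789, -0.1541, 0.1145]
ee_rot: [-1.232, -1.17, 1.176]
contact_force: [-0.3, -0.2, -1.2]
width: 0.0118
```

```bash
python3 - <<'E'
from h import *
a=np.radians(13.2);C=np.array([.6115,.1645]);ux=np.array([np.cos(a),np.sin(a)])
# pin centre is ~4 mm ahead of tcp; pre-insert: nose 25 mm before sleeve mouth => pin_grip at -17-25-96
for x in(-.180,-.138,-.061):
    p=C+ux*(x-.004); print(x,p.round(4)); goal([*p,.0408 if x>-.17 else .112],13.2-90+180)
E
```

```text
-0.18 [0.4324 0.1225]
t 5.1 tcp [ 0.5789 -0.1541  0.1145] yaw 87.18 down [-0.003 -1.     0.002] delta [26.9   0.21 15.99] turn -16.02 q [-0.39  0.59  1.47 -0.    1.09 -1.91] F [-0.3 -0.2 -1.2] w 0.0118
-0.138 [0.4733 0.1321]
t 5.1 tcp [ 0.5789 -0.1541  0.1145] yaw 87.18 down [-0.003 -1.     0.002] delta [28.08  7.32 11.94] turn -16.02 q [-0.39  0.59  1.47 -0.    1.09 -1.91] F [-0.3 -0.2 -1.2] w 0.0118
-0.061 [0.5482 0.1497]
t 5.1 tcp [ 0.5789 -0.1541  0.1145] yaw 87.18 down [-0.003 -1.     0.002] delta [30.2   7.3   4.54] turn -16.02 q [-0.39  0.59  1.47 -0.    1.09 -1.91] F [-0.3 -0.2 -1.2] w 0.0118
```

Request:
send_rows(
  deltas=[
    {"x": 2,"y": 0,"z": 4,"turn": -2},
    {"x": 5,"y": 0,"z": 8,"turn": -4},
    {"x": 9,"y": 0,"z": 11,"turn": -7},
    {"x": 13,"y": 0,"z": 14,"turn": -10},
    {"x": 17,"y": 0,"z": 16,"turn": -13},
    {"x": 21,"y": 0.2,"z": 16,"turn": -16},
    {"x": 25,"y": 0.2,"z": 16,"turn": -16},
    {"x": 26.9,"y": 0.2,"z": 16,"turn": -16},
  ],
)

```text
clock: 5.9
tcp_pos: [0.4317, 0.1251, 0.1119]
ee_rot: [-1.09, -1.375, 1.381]
contact_force: [0.3, -0.4, -0.6]
width: 0.0113
```

```bash
python3 - <<'E'
from h import *
a=np.radians(13.2);C=np.array([.6115,.1645]);ux=np.array([np.cos(a),np.sin(a)])
goal([*(C+ux*-.146),.0408],103.2)
E
```

```text
t 5.9 tcp [0.4317 0.1251 0.1119] yaw 103.3 down [-0.001 -1.     0.003] delta [-0.26  7.1  -3.82] turn 0.1 q [ 0.11  0.35  1.89 -0.    0.9  -1.69] F [ 0.3 -0.4 -0.6] w 0.0113
```

Request:
send_rows(
  deltas=[
    {"x": -0.1,"y": 1,"z": 0,"turn": 0.1},
    {"x": -0.3,"y": 2.5,"z": 0,"turn": 0.1},
    {"x": -0.3,"y": 4,"z": 0,"turn": 0.1},
    {"x": -0.3,"y": 5.5,"z": -1,"turn": 0.1},
    {"x": -0.3,"y": 6.5,"z": -2,"turn": 0.1},
    {"x": -0.3,"y": 7.1,"z": -3,"turn": 0.1},
    {"x": -0.3,"y": 7.1,"z": -3.8,"turn": 0.1},
    {"x": -0.3,"y": 7.1,"z": -3.8,"turn": 0.1},
  ],
)

```text
clock: 6.7
tcp_pos: [0.4704, 0.1305, 0.0408]
ee_rot: [-1.092, -1.374, 1.379]
contact_force: [-0.1, 0.8, 0.5]
width: 0.0109
```

```bash
python3 - <<'E'
from h import *
from workcell import camera
goal([0.4691,.1311,.0408],103.2)
im=np.zeros((600,800,3),np.uint8)
for i,n in enumerate(("scene","top")):
    c=camera(n);np.savez(n+"3.npz",**c)
    y,x=((125,150),(165,170))[i]
    im[:,400*i:400*i+400]=cv2.resize(c["pixels"][y:y+120,x:x+80,::-1] if 0 else c["pixels"][y:y+105,x:x+105,::-1],(400,400),interpolation=2).repeat(1,0) if 0 else cv2.copyMakeBorder(cv2.resize(c["pixels"][y:y+100,x:x+100,::-1],(400,400),interpolation=2),0,200,0,0,0)
cv2.imwrite("pics/p3.png",im[:400])
E
```

```text
t 6.7 tcp [0.4704 0.1305 0.0408] yaw 103.18 down [-0.002 -1.     0.002] delta [ 0.09 -0.    0.11] turn -0.02 q [ 0.11  0.53  1.85 -0.    0.76 -1.68] F [-0.1  0.8  0.5] w 0.0109
```

View pics/p3.png

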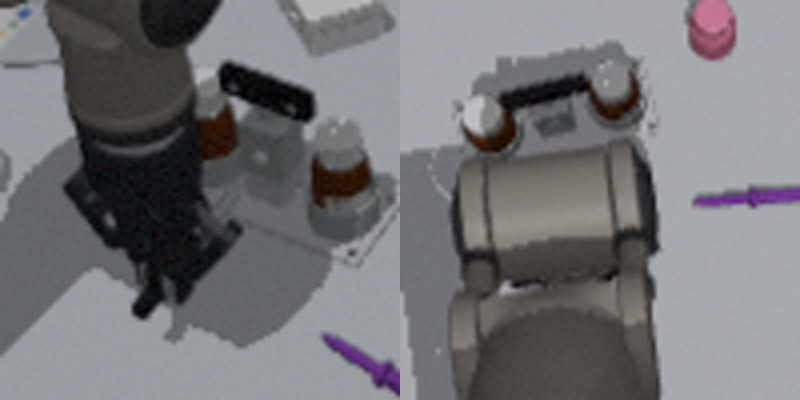

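The scene crop shows the gripper holding the pin in front of the sleeve, with the sleeve's hole near (262,157) and the collar and shank near (215,205). I'll zoom there to check alignment.

```bash
python3 - <<'E'
from h import *
c=dict(np.load("scene3.npz"))
K=c["camera_matrix"];Rm=R.from_rotvec(c["attitude"]).as_matrix()
def proj(p):
    q=(np.array(p)-c["xyz"])@Rm; return q[:2]/q[2]*K[0,0]+K[:2,2]
im=cv2.resize(c["pixels"][150:195,180:240,::-1],(780,585),interpolation=2)
T=np.array([.4704,.1305,.058]);a=np.radians(13.2);ux=np.array([np.cos(a),np.sin(a),0])
T=T+ux*.004
for n,p in {"nose":T+ux*.096,"coll":T+ux*.044,"hole":np.array([.6115,.1645,.058])-ux*.017}.items():
    u=proj(p);q=((u-[180,150])*13).round().astype(int);print(n,u.round(1),q);cv2.drawMarker(im,tuple(int(t) for t in q),(0,0,255),0,14,1)
cv2.imwrite("pics/p4.png",im)
E
```

```text
nose [209.7 171.6] [386 281]
coll [200.1 183.6] [261 437]
hole [214.4 165.2] [447 198]
```

View pics/p4.png

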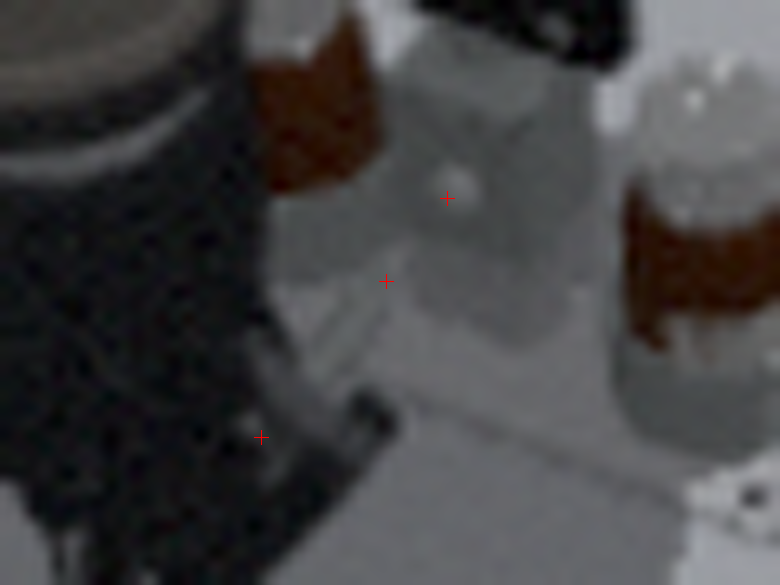

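The hole shows at (457,185), about 2 mm from its predicted (447,198). The shank is faint between (300,380) and (405,245), so I'll stretch the contrast.

```bash
python3 - <<'E'
from h import *
c=dict(np.load("scene3.npz"))
g=c["pixels"][152:190,190:228].astype(float).mean(-1)
im=np.clip((g-60)/(150-60),0,1)*255
im=cv2.resize(im.astype(np.uint8),(608,608),interpolation=cv2.INTER_CUBIC)[:600]
cv2.imwrite("pics/p5.png",im)
P=cloud(c)
# points near pin height in front of handle
Q=P[152:195,185:235].reshape(-1,3);a=np.radians(13.2)
L=(Q[:,:2]-[.6115,.1645])@np.array([[np.cos(a),-np.sin(a)],[np.sin(a),np.cos(a)]])
m=(Q[:,2]>.045)&(Q[:,2]<.075)&(L[:,0]<-.021)&(abs(L[:,1])<.03)
print(np.c_[L[m],Q[m,2]][np.argsort(L[m,0])][::-1].round(4)[:30])
m=(Q[:,2]>.045)&(Q[:,2]<.085)&(L[:,0]>-.021)&(L[:,0]<-.005)&(abs(L[:,1])<.016)
print("sleeve front",np.median(L[m],0),m.sum(),"y range",np.percentile(L[m,1],[2,98]))
for s in ("scene0.npz",):
    P=cloud(dict(np.load(s)));Q=P[130:185,190:245].reshape(-1,3)
    L=(Q[:,:2]-[.6115,.1645])@np.array([[np.cos(a),-np.sin(a)],[np.sin(a),np.cos(a)]])
    m=(Q[:,2]>.045)&(Q[:,2]<.08)&(abs(L[:,0])<.022)&(abs(L[:,1])<.022)
    f=m&(L[:,1]>-.012);k=np.polyfit(L[f,1],L[f,0],1);print("front face slope deg",np.degrees(np.arctan(k[0])),"x",k[1],"right side y",np.percentile(L[m,1],[1,5]),"x range",np.percentile(L[m,0],[1,99]))
E
```

```text
[[-0.0442 -0.0016  0.06  ]
 [-0.046   0.0006  0.0607]
 [-0.0465  0.0038  0.0595]
 [-0.0518 -0.0033  0.0639]
 [-0.0531  0.0029  0.062 ]
 [-0.0531 -0.0007  0.0638]
 [-0.0535 -0.0041  0.0617]
 [-0.0554 -0.0019  0.0624]
 [-0.056  -0.0055  0.0606]
 [-0.0576 -0.0001  0.0637]
 [-0.0588 -0.0036  0.058 ]
 [-0.0599 -0.0049  0.064 ]
 [-0.0599  0.0018  0.0649]
 [-0.0624  0.0039  0.0621]
 [-0.0626  0.0001  0.0642]
 [-0.0627 -0.0035  0.0661]
 [-0.0632 -0.0033  0.0622]
 [-0.0648 -0.0041  0.06  ]
 [-0.0659 -0.0019  0.0641]
 [-0.0665  0.0047  0.0614]
 [-0.0669  0.0009  0.0636]
 [-0.0685 -0.0034  0.0632]
 [-0.0691 -0.0034  0.0595]
 [-0.071  -0.0017  0.0647]
 [-0.072  -0.002   0.0616]
 [-0.0732  0.0001  0.066 ]
 [-0.0735  0.0004  0.0619]
 [-0.0749 -0.0073  0.0629]
 [-0.0753  0.0025  0.0626]
 [-0.0774 -0.0057  0.0646]]
sleeve front [-0.01235519 -0.00067834] 90 y range [-0.01557942  0.01558702]
front face slope deg 1.043143343563296 x -0.011885502373189421 right side y [-0.01713411 -0.01671504] x range [-0.01511067  0.0198754 ]
```

View pics/p5.png

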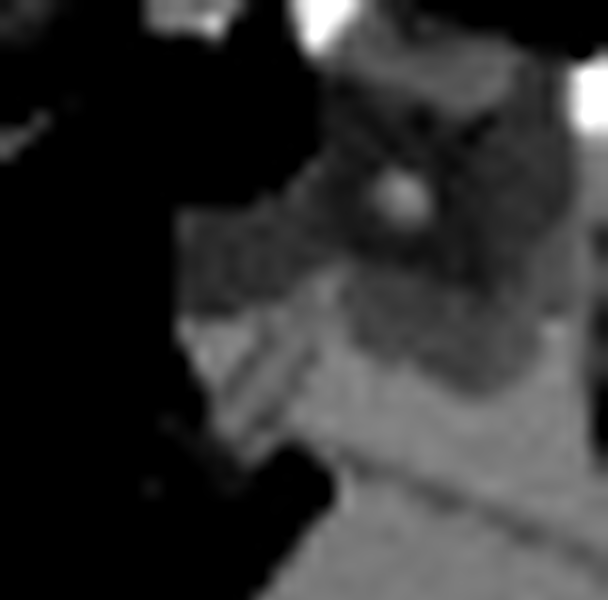

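The shank lies around (270,370) pointing at the hole (402,195), and the depth points put it within about 2 mm of the hole's axis in y and z. I'll advance gently and watch the force.

Request:
send_rows(
  deltas=[
    {"x": 0,"y": 0,"z": -0.5,"turn": 0},
    {"x": 0,"y": 0,"z": -1,"turn": 0},
    {"x": 0,"y": 0,"z": -1.5,"turn": 0},
    {"x": 0,"y": 0,"z": -2,"turn": 0},
    {"x": 0,"y": 0,"z": -2.5,"turn": 0},
    {"x": 0,"y": 0,"z": -3,"turn": 0},
    {"x": 0,"y": 0,"z": -3.5,"turn": 0},
    {"x": 0,"y": 0,"z": -3.8,"turn": 0},
  ],
)

```text
clock: 7.6
tcp_pos: [0.5068, 0.1394, 0.0409]
ee_rot: [-1.091, -1.374, 1.379]
contact_force: [-0.6, 0.8, 0.1]
width: 0.0114
```

```bash
python3 - <<'E'
from h import *
from workcell import camera
a=np.radians(13.2);C=np.array([.6115,.1645]);ux=np.array([np.cos(a),np.sin(a)])
goal([*(C+ux*-.065),.0408],103.2)
c=camera("scene");np.savez("scene4.npz",**c)
for s in("scene0","scene4"):
    d=dict(np.load(s+".npz"));P=cloud(d);Q=P[100:200,170:270].reshape(-1,3)
    px=d["pixels"][100:200,170:270].reshape(-1,3).max(-1)
    m=(Q[:,2]>.114)&(Q[:,2]<.132)&(px<60)&(abs(Q[:,0]-.61)<.05)&(abs(Q[:,1]-.164)<.06);print(s,m.sum(),Q[m].mean(0).round(4),rect(Q[m]))
E
```

```text
t 7.6 tcp [0.5068 0.1394 0.0409] yaw 103.2 down [-0.002 -1.     0.002] delta [ 0.06 -0.   -4.27] turn -0.0 q [ 0.12  0.58  1.75 -0.    0.82 -1.68] F [-0.6  0.8  0.1] w 0.0114
scene0 115 [0.6114 0.1625 0.1215] [613.  163.4  12.8  72.4  12.8]
scene4 104 [0.6122 0.1601 0.122 ] [612.8 161.1  12.1  68.   12. ]
```

Request:
send_rows(
  deltas=[
    {"x": 0,"y": 0,"z": -0.5,"turn": 0},
    {"x": 0,"y": 0,"z": -1,"turn": 0},
    {"x": 0,"y": 0,"z": -1.5,"turn": 0},
    {"x": 0,"y": 0,"z": -2,"turn": 0},
    {"x": 0,"y": 0,"z": -2.5,"turn": 0},
    {"x": 0,"y": 0,"z": -3,"turn": 0},
    {"x": 0,"y": 0,"z": -3.3,"turn": 0},
    {"x": 0,"y": 0,"z": -3.5,"turn": 0},
  ],
)

```text
clock: 8.45
tcp_pos: [0.5414, 0.1474, 0.0408]
ee_rot: [-1.091, -1.375, 1.379]
contact_force: [-0.3, -0.5, -0.2]
width: 0.0112
```

```bash
python3 - <<'E'
from h import *
from workcell import camera
a=np.radians(13.2);C=np.array([.6115,.1645]);ux=np.array([np.cos(a),np.sin(a)])
goal([*(C+ux*-.065),.0408],103.2)
c=camera("scene");np.savez("scene5.npz",**c)
cv2.imwrite("pics/p6.png",cv2.resize(c["pixels"][120:220,165:265,::-1],(600,600),interpolation=2))
for s in("scene5",):
    d=dict(np.load(s+".npz"));P=cloud(d);Q=P[100:200,170:270].reshape(-1,3)
    px=d["pixels"][100:200,170:270].reshape(-1,3).max(-1)
    m=(Q[:,2]>.114)&(Q[:,2]<.132)&(px<60)&(abs(Q[:,0]-.61)<.05)&(abs(Q[:,1]-.164)<.06);print(s,m.sum(),Q[m].mean(0).round(4),rect(Q[m]))
E
```

```text
t 8.45 tcp [0.5414 0.1474 0.0408] yaw 103.2 down [-0.002 -1.     0.002] delta [ 0.06 -0.   -0.71] turn -0.0 q [ 0.13  0.62  1.65 -0.    0.87 -1.67] F [-0.3 -0.5 -0.2] w 0.0112
scene5 71 [0.6158 0.1475 0.1213] [616.1 148.2  15.1  44.1  20.5]
```

View pics/p6.png

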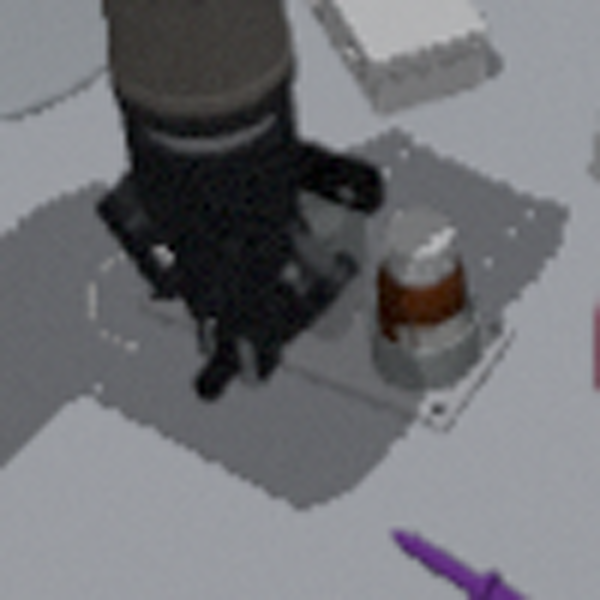

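The pin is in without any force, and the carrier and bottle (425,300) stand as before. Next I'll seat the collar.

Request:
send_rows(
  deltas=[
    {"x": 0,"y": 0,"z": -0.2,"turn": 0},
    {"x": 0,"y": 0,"z": -0.35,"turn": 0},
    {"x": 0,"y": 0,"z": -0.5,"turn": 0},
    {"x": 0,"y": 0,"z": -0.6,"turn": 0},
    {"x": 0,"y": 0,"z": -0.65,"turn": 0},
    {"x": 0,"y": 0,"z": -0.7,"turn": 0},
    {"x": 0,"y": 0,"z": -0.75,"turn": 0},
    {"x": 0,"y": 0,"z": -0.8,"turn": 0},
  ],
)

```text
clock: 9.3
tcp_pos: [0.5494, 0.1493, 0.0408]
ee_rot: [-1.091, -1.375, 1.379]
contact_force: [0.4, 0.2, 0.4]
width: 0.0115
```

Request:
send_rows(
  deltas=[
    {"x": 0,"y": 0,"z": -0.05,"turn": 0},
    {"x": 0,"y": 0,"z": -0.1,"turn": 0},
    {"x": 0,"y": 0,"z": -0.15,"turn": 0},
    {"x": 0,"y": 0,"z": -0.2,"turn": 0},
    {"x": 0,"y": 0,"z": -0.25,"turn": 0},
    {"x": 0,"y": 0,"z": -0.3,"turn": 0},
    {"x": 0,"y": 0,"z": -0.35,"turn": 0},
    {"x": 0,"y": 0,"z": -0.4,"turn": 0},
  ],
)

```text
clock: 10.1
tcp_pos: [0.5516, 0.1499, 0.0406]
ee_rot: [-1.089, -1.372, 1.381]
contact_force: [-7.8, -2.5, 4.2]
width: 0.0109
```

```bash
python3 - <<'E'
from h import *
from workcell import camera
goal([.5482,.1497,.0408],103.2)
c=camera("scene");np.savez("scene6.npz",**c)
for s in("scene4","scene5","scene6"):
    # right-hand bottle (brown) label centroid and bar's -y end as motion check
    d=dict(np.load(s+".npz"));P=cloud(d);p=d["pixels"].astype(int)
    m=(p[...,0]>p[...,2]+35)&(p[...,0]<150)&(abs(P[...,0]-.625)<.04)&(abs(P[...,1]-.108)<.04)
    print(s,m.sum(),P[m].mean(0).round(4))
    Q=P[(p.max(-1)<60)&(P[...,2]>.112)&(P[...,2]<.13)&(abs(P[...,0]-.62)<.03)&(P[...,1]<.16)&(P[...,1]>.1)]
    print("bar -y end",len(Q),Q[:,1].min().round(4) if len(Q) else 0)
E
```

```text
t 10.1 tcp [0.5516 0.1499 0.0406] yaw 103.21 down [-0.001 -1.     0.006] delta [ 0.06 -0.02  0.33] turn 0.01 q [ 0.13  0.64  1.61 -0.    0.9  -1.67] F [-7.8 -2.5  4.2] w 0.0109
scene4 43 [0.6201 0.0941 0.0638]
bar -y end 54 0.1275
scene5 61 [0.618  0.0961 0.0648]
bar -y end 60 0.1266
scene6 54 [0.6185 0.0953 0.065 ]
bar -y end 61 0.1288
```

An 8 N push back means the collar is against the handle. I'll ease off, release and rise.

Request:
send_rows(
  deltas=[
    {"x": 0,"y": 0,"z": 0,"turn": 0},
    {"x": 0,"y": 0,"z": 0,"turn": 0},
    {"x": 0,"y": 0,"z": 0,"turn": 0},
    {"x": 0,"y": 0,"z": 0,"turn": 0},
    {"x": 0,"y": 0,"z": 0,"turn": 0},
    {"x": 0,"y": 0,"z": 0,"turn": 0},
    {"x": 0,"y": 0,"z": 0,"turn": 0},
    {"x": 0,"y": 0,"z": 0,"turn": 0},
  ],
  hand=5,
)

```text
clock: 10.95
tcp_pos: [0.5518, 0.15, 0.0406]
ee_rot: [-1.089, -1.372, 1.381]
contact_force: [0.6, 0.1, -0.3]
width: 0.0501
```

Request:
send_rows(
  deltas=[
    {"x": 0,"y": -1,"z": 0,"turn": 0},
    {"x": 0,"y": -2,"z": 0.3,"turn": 0},
    {"x": 0,"y": -4,"z": 1,"turn": 0},
    {"x": 0,"y": -7,"z": 2,"turn": 0},
    {"x": 0,"y": -10,"z": 4,"turn": 0},
    {"x": 0,"y": -13,"z": 8,"turn": 0},
    {"x": 0,"y": -16,"z": 12,"turn": 0},
    {"x": 0,"y": -17,"z": 14,"turn": 0},
  ],
)

```text
clock: 11.75
tcp_pos: [0.4146, 0.1181, 0.2149]
ee_rot: [-1.092, -1.376, 1.379]
contact_force: [-0.1, 0.0, 0.6]
width: 0.05
```

```bash
python3 - <<'E'
from h import *
from workcell import camera
im=np.zeros((400,800,3),np.uint8)
a=np.radians(13.2)
for i,n in enumerate(("scene","top")):
    c=camera(n);np.savez(n+"7.npz",**c);P=cloud(c);p=c["pixels"].astype(int)
    y,x=((125,165),(165,175))[i]
    im[:,400*i:400*i+400]=cv2.resize(c["pixels"][y:y+80,x:x+80,::-1],(400,400),interpolation=2)
    m=(p.max(-1)<60)&(abs(P[...,2]-.122)<.006)&(abs(P[...,0]-.613)<.035)&(abs(P[...,1]-.164)<.06);print(n,"bar",m.sum(),P[m].mean(0).round(4),rect(P[m]))
    L=(P[...,:2]-[.6115,.1645])@np.array([[np.cos(a),-np.sin(a)],[np.sin(a),np.cos(a)]])
    m=(p.max(-1)<70)&(abs(P[...,2]-.061)<.009)&(L[...,0]<-.02)&(L[...,0]>-.12)&(abs(L[...,1])<.015)
    if m.sum()>4: print(n,"grip",m.sum(),L[m].mean(0).round(4),rect(L[m]))
cv2.imwrite("pics/p7.png",im)
goal([.613,.164,.19],13.2)
E
```

```text
scene bar 96 [0.6132 0.1634 0.1224] [613.8 164.8  14.1  75.2  13.5]
scene grip 90 [-0.0544 -0.0016] [-58.1  -0.2  75.6  13.9   1.3]
top bar 74 [0.6126 0.1654 0.122 ] [613.5 166.   14.   73.   13.5]
top grip 45 [-0.048   0.0002] [-49.3   0.1  51.1  11.5   0.9]
t 11.85 tcp [0.415  0.1182 0.2142] yaw 103.2 down [-0.002 -1.     0.001] delta [ -0.06   2.4  -20.32] turn -90.0 q [ 0.1   0.19  1.79 -0.    1.17 -1.7 ] F [-0.7  0.5 -0.2] w 0.05
```

View pics/p7.png

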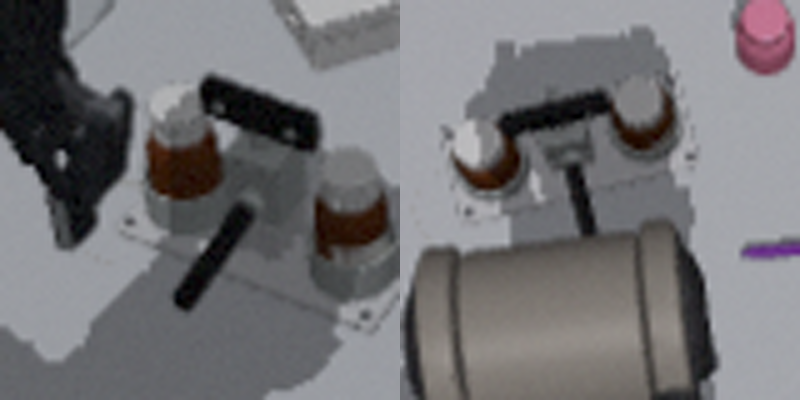

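The pin is home: its grip spans (180,300)–(250,210), pointing straight into the sleeve, and its centre is about 60 mm from the bar's axis. Carrier and bottles are standing. Next I turn 90° and go over the crossbar.

Request:
send_rows(
  deltas=[
    {"x": 0,"y": 0,"z": -2,"turn": 8},
    {"x": 0,"y": 0,"z": -4.5,"turn": 16},
    {"x": 0,"y": 0,"z": -7,"turn": 24},
    {"x": 0,"y": 0,"z": -10,"turn": 32},
    {"x": 0,"y": 0,"z": -13,"turn": 40},
    {"x": 0,"y": 0,"z": -16,"turn": 48},
    {"x": 0,"y": 0,"z": -18,"turn": 56},
    {"x": 0,"y": 0.5,"z": -20,"turn": 64},
  ],
  hand=6,
)

```text
clock: 12.65
tcp_pos: [0.6117, 0.1644, 0.2087]
ee_rot: [-1.507, -0.531, 0.531]
contact_force: [-0.6, -0.1, 0.2]
width: 0.06
```

```bash
python3 -c "
from h import *
goal([.6137,.1655,.16],13.4)"
```

```text
t 12.65 tcp [0.6117 0.1644 0.2087] yaw 38.88 down [-0.001 -1.    -0.002] delta [ 0.23  4.87 -0.03] turn 25.48 q [ 0.14  0.56  1.23 -0.    1.35 -0.54] F [-0.6 -0.1  0.2] w 0.06
```

Request:
send_rows(
  deltas=[
    {"x": 0.2,"y": 0.5,"z": 0,"turn": 8},
    {"x": 0.2,"y": 1,"z": 0,"turn": 16},
    {"x": 0.2,"y": 2,"z": 0,"turn": 24},
    {"x": 0.2,"y": 3,"z": 0,"turn": 25.5},
    {"x": 0.2,"y": 4,"z": 0,"turn": 25.5},
    {"x": 0.2,"y": 4.9,"z": 0,"turn": 25.5},
    {"x": 0.2,"y": 4.9,"z": 0,"turn": 25.5},
    {"x": 0.2,"y": 4.9,"z": 0,"turn": 25.5},
  ],
)

```text
clock: 13.45
tcp_pos: [0.6133, 0.1655, 0.1596]
ee_rot: [-1.565, -0.184, 0.184]
contact_force: [0.9, -0.4, 0.3]
width: 0.0598
```

```bash
python3 -c "
from h import *
goal([.6137,.1655,.098],13.4)"
```

```text
t 13.45 tcp [0.6133 0.1655 0.1596] yaw 13.43 down [-0.    -1.    -0.002] delta [0.04 6.16 0.  ] turn 0.03 q [ 0.14  0.6   1.3  -0.    1.24 -0.09] F [ 0.9 -0.4  0.3] w 0.0598
```

Request:
send_rows(
  deltas=[
    {"x": 0,"y": 1,"z": 0,"turn": 0},
    {"x": 0,"y": 2,"z": 0,"turn": 0},
    {"x": 0,"y": 3,"z": 0,"turn": 0},
    {"x": 0,"y": 4,"z": 0,"turn": 0},
    {"x": 0,"y": 5,"z": 0,"turn": 0},
    {"x": 0,"y": 5.7,"z": 0,"turn": 0},
    {"x": 0,"y": 6.1,"z": 0,"turn": 0},
    {"x": 0,"y": 6.1,"z": 0,"turn": 0},
  ],
)

```text
clock: 14.25
tcp_pos: [0.6131, 0.1653, 0.0979]
ee_rot: [-1.565, -0.183, 0.185]
contact_force: [-0.5, 0.3, 0.7]
width: 0.06
```

Request:
send_rows(
  deltas=[
    {"x": 0,"y": 0,"z": 0,"turn": 0},
    {"x": 0,"y": 0,"z": 0,"turn": 0},
    {"x": 0,"y": 0,"z": 0,"turn": 0},
    {"x": 0,"y": 0,"z": 0,"turn": 0},
    {"x": 0,"y": 0,"z": 0,"turn": 0},
    {"x": 0,"y": 0,"z": 0,"turn": 0},
    {"x": 0,"y": 0,"z": 0,"turn": 0},
    {"x": 0,"y": 0,"z": 0,"turn": 0},
  ],
  hand=0.8,
  grip_force=80,
)

```text
clock: 15.05
tcp_pos: [0.6134, 0.1654, 0.0984]
ee_rot: [-1.565, -0.184, 0.184]
contact_force: [0.1, 0.0, 3.5]
width: 0.0127
```

```bash
python3 -c "
from h import *
goal([.6137,.1655,.098],13.4)"
```

```text
t 15.05 tcp [0.6134 0.1654 0.0984] yaw 13.43 down [-0.    -1.    -0.002] delta [0.03 0.04 0.  ] turn 0.03 q [ 0.14  0.66  1.37 -0.    1.11 -0.09] F [0.1 0.  3.5] w 0.0127
```

Gripped on the bar. Now a slow lift: first 1 cm, then the rest.

Request:
send_rows(
  deltas=[
    {"x": 0,"y": -0.1,"z": 0,"turn": 0},
    {"x": 0,"y": -0.2,"z": 0,"turn": 0},
    {"x": 0,"y": -0.3,"z": 0,"turn": 0},
    {"x": 0,"y": -0.4,"z": 0,"turn": 0},
    {"x": 0,"y": -0.5,"z": 0,"turn": 0},
    {"x": 0,"y": -0.7,"z": 0,"turn": 0},
    {"x": 0,"y": -0.9,"z": 0,"turn": 0},
    {"x": 0,"y": -1.2,"z": 0,"turn": 0},
  ],
)

```text
clock: 15.85
tcp_pos: [0.6129, 0.1654, 0.1099]
ee_rot: [-1.565, -0.183, 0.185]
contact_force: [1.0, -0.0, -6.3]
width: 0.0126
```

Request:
send_rows(
  deltas=[
    {"x": 0,"y": -0.4,"z": 0,"turn": 0},
    {"x": 0,"y": -0.9,"z": 0,"turn": 0},
    {"x": 0,"y": -1.4,"z": 0,"turn": 0},
    {"x": 0,"y": -2,"z": 0,"turn": 0},
    {"x": 0,"y": -2.6,"z": 0,"turn": 0},
    {"x": 0,"y": -3.2,"z": 0,"turn": 0},
    {"x": 0,"y": -3.8,"z": 0,"turn": 0},
    {"x": 0,"y": -4.4,"z": 0,"turn": 0},
  ],
)

```text
clock: 16.65
tcp_pos: [0.613, 0.1655, 0.1544]
ee_rot: [-1.565, -0.183, 0.185]
contact_force: [-1.0, 0.0, -7.2]
width: 0.0126
```

Request:
send_rows(
  deltas=[
    {"x": 0,"y": -0.7,"z": 0,"turn": 0},
    {"x": 0,"y": -1.4,"z": 0,"turn": 0},
    {"x": 0,"y": -2.1,"z": 0,"turn": 0},
    {"x": 0,"y": -2.8,"z": 0,"turn": 0},
    {"x": 0,"y": -3.4,"z": 0,"turn": 0},
    {"x": 0,"y": -4,"z": 0,"turn": 0},
    {"x": 0,"y": -4.5,"z": 0,"turn": 0},
    {"x": 0,"y": -4.9,"z": 0,"turn": 0},
  ],
)

```text
clock: 17.45
tcp_pos: [0.6131, 0.1656, 0.2039]
ee_rot: [-1.565, -0.183, 0.185]
contact_force: [-0.2, 1.0, -7.3]
width: 0.0125
```

Request:
send_rows(
  deltas=[
    {"x": 0,"y": 0,"z": 0,"turn": 0},
    {"x": 0,"y": 0,"z": 0,"turn": 0},
    {"x": 0,"y": 0,"z": 0,"turn": 0},
    {"x": 0,"y": 0,"z": 0,"turn": 0},
    {"x": 0,"y": 0,"z": 0,"turn": 0},
    {"x": 0,"y": 0,"z": 0,"turn": 0},
    {"x": 0,"y": 0,"z": 0,"turn": 0},
    {"x": 0,"y": 0,"z": 0,"turn": 0},
  ],
)

```text
clock: 18.25
tcp_pos: [0.6131, 0.1656, 0.2039]
ee_rot: [-1.565, -0.183, 0.185]
contact_force: [-0.0, 0.2, -6.3]
width: 0.0127
```

```bash
python3 - <<'E'
from h import *
from workcell import camera
goal([.6137,.1655,.2],13.4)
c=camera("scene");np.savez("scene8.npz",**c)
cv2.imwrite("pics/p8.png",cv2.resize(c["pixels"][70:220,140:290,::-1],(600,600),interpolation=2))
P=cloud(c);a=np.radians(13.4)
L=(P[...,:2]-[.6137,.1655])@np.array([[np.cos(a),-np.sin(a)],[np.sin(a),np.cos(a)]]);z=P[...,2];p=c["pixels"].astype(int)
m=(L[...,0]<-.029)&(L[...,0]>-.037)&(abs(L[...,1])<.088)&(z>.07)&(z<.13)
A=np.c_[L[m],np.ones(m.sum())];print("plate front strip",m.sum(),"z",np.median(z[m]),"slope y",np.polyfit(L[m,1],z[m],1))
E
```

```text
t 18.25 tcp [0.6131 0.1656 0.2039] yaw 13.43 down [-0.001 -1.    -0.002] delta [ 0.06  0.39 -0.03] turn 0.03 q [ 0.14  0.57  1.23 -0.    1.34 -0.09] F [-0.   0.2 -6.3] w 0.0127
plate front strip 141 z 0.10794738842090856 slope y [0.04980956 0.10829687]
```

View pics/p8.png

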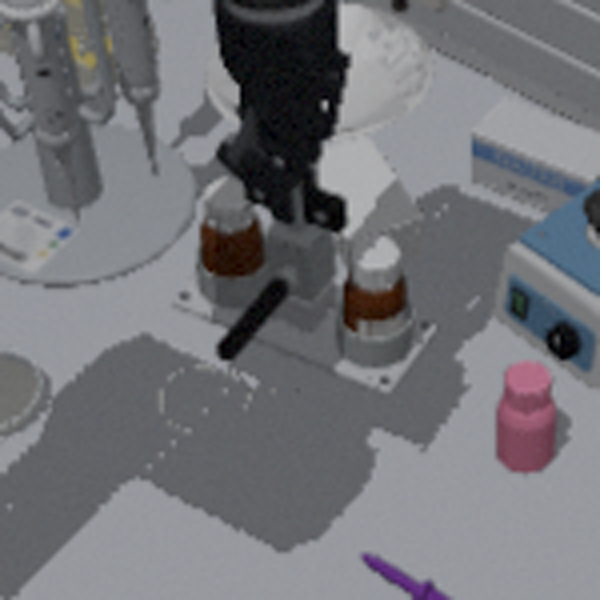

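The carrier hangs level with both bottles in their cups, the pin home and the handle held. Plate top is at 0.108 m, so the underside is about 0.10 m, and the sideways slope is about 0.05 rad. Handing in.

```bash
python3 -c "
from workcell import order,r
print(order.close_job());s=r.sense();print(s['clock'],s['tcp_pos'],s['contact_force'],s['width'])"
```

```text
the job is handed in; nothing more can be done
None
the job is handed in; nothing more can be done
```

I took the pin from its stand and pushed it through the handle and post until the collar met the handle (about 8 N push back). I then lifted the carrier by its crossbar and handed the job in at about 18 s, while still holding it.

My last checks, before handing in:
- **Height:** the underside was about 100 mm above the bench.
- **Tilt:** the slope along y was about 0.05 rad, limit 0.12. I judged the front-to-back tilt only by eye; it looked level.
- **Stillness:** the measured pose did not change over the last 0.8 s.
- **Grip:** the opening was 12.7 mm on the 14 mm bar, with about 6–7 N of load. The jaw width reads about 1 mm low.
- **Pin:** before the lift, the centre of its grip was about 60 mm from the handle's axis (fully home is 61 mm). It still looked home in the last picture.
- **Bottles:** both looked upright in their cups.
- **Bystanders:** I never went near the tube rack, timer or petri dish, but did not measure them again at the end.

One move call was refused because its rows lacked the turn value; nothing moved, and I sent it again. The two cameras differed by about 3 mm on the pin's position, which caused no trouble. No verdict was reported, and a last reading after handing in was refused.

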